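Close the rearing tubs

TASK

Close the four open white rearing tubs so that nothing can crawl out: put each of the four loose vented lids on the tub of its own shape and size (large round, small round, large square, small square), lying flat and centred on the rim, the square ones in line with their tub's sides. Leave the tubs standing where they are, and do not disturb the specimen jar or the water bowl.

Things in the scene. Friction and masses are not known exactly. Their poses are not given: they have to be found in the camera images.
- lid_round_large: loose vented lid, round, 108 mm across, a flat light grey plastic plate 5 mm thick (flat underneath) with air holes, lying flat on the bench. A round black knob 18 mm across and 24 mm tall stands at its centre (5 to 29 mm above the origin) for gripping. Origin: centre of the underside, z up. 40 to 130 g.
- lid_round_small: loose vented lid, round, 74 mm across, a flat light grey plastic plate 5 mm thick (flat underneath) with air holes, lying flat on the bench. A round black knob 18 mm across and 24 mm tall stands at its centre (5 to 29 mm above the origin) for gripping. Origin: centre of the underside, z up. 40 to 130 g.
- lid_square_large: loose vented lid, square, 100 x 100 mm, a flat light grey plastic plate 5 mm thick (flat underneath) with air holes, lying flat on the bench. A square black knob 18 x 18 mm and 24 mm tall, faces parallel to the lid's edges, stands at its centre (5 to 29 mm above the origin) for gripping. Origin: centre of the underside, z up; x and y parallel to the edges. 40 to 140 g.
- lid_square_small: loose vented lid, square, 70 x 70 mm, a flat light grey plastic plate 5 mm thick (flat underneath) with air holes, lying flat on the bench. A square black knob 18 x 18 mm and 24 mm tall, faces parallel to the lid's edges, stands at its centre (5 to 29 mm above the origin) for gripping. Origin: centre of the underside, z up; x and y parallel to the edges. 40 to 140 g.
- tub_round_large: loose open white plastic rearing tub, round, 94 mm across outside, straight sided, 70 mm tall with its rim at that height above the origin, wall 4 mm, some moss and bark on its floor; stands upright on the bench. Origin: centre of the underside, z up.
- tub_round_small: loose open white plastic rearing tub, round, 62 mm across outside, straight sided, 55 mm tall with its rim at that height above the origin, wall 4 mm, some moss and bark on its floor; stands upright on the bench. Origin: centre of the underside, z up.
- tub_square_large: loose open white plastic rearing tub, square, 86 x 86 mm outside, straight sided, 70 mm tall with its rim at that height above the origin, wall 4 mm, some moss and bark on its floor; stands upright on the bench. Origin: centre of the underside, z up; x and y parallel to the sides.
- tub_square_small: loose open white plastic rearing tub, square, 58 x 58 mm outside, straight sided, 55 mm tall with its rim at that height above the origin, wall 4 mm, some moss and bark on its floor; stands upright on the bench. Origin: centre of the underside, z up; x and y parallel to the sides.
- jar: bystander: small closed specimen jar with a dark metal cap, 46 mm across, 70 mm tall, loose. Origin: centre of the underside, z up.
- bowl: bystander: small brown earthenware water bowl, 50 mm across, 24 mm tall, loose, needs no lid. Origin: centre of the underside, z up. (A grey stone 46 mm across and 25 mm tall also lies about.)
There are look-alikes about, which are no part of the job. What is shaped like the lid_round_large but blue is not meant. Leave any yellow look-alike of the lid_round_small alone.

How it is judged:
At the end, for the whole second after the job is handed in: Each lid on the rim of the tub of its own shape and size: centres within 10 mm, underside within 4 mm of rim height, flat on the rim to 0.06 rad, level to 0.08; square lids in line with the tub to 0.25 rad (any quarter turn); tubs upright to 0.08 rad; all at rest (horizontal distance between lid_round_large and tub_round_large below 0.01 m and z of lid_round_large in the frame of tub_round_large between 0.066 and 0.074 m and angle between the z axis of lid_round_large and the z axis of tub_round_large, either way round below 0.06 rad and angle between each of lid_round_large, tub_round_large, lid_round_small, tub_round_small, lid_square_large, tub_square_large, lid_square_small, tub_square_small's own z axis and vertical below 0.08 rad and linear speed of each of lid_round_large, tub_round_large, lid_round_small, tub_round_small, lid_square_large, tub_square_large, lid_square_small, tub_square_small below 0.02 m/s and angular speed of each of lid_round_large, lid_round_small, lid_square_large, lid_square_small below 0.2 rad/s and horizontal distance between lid_round_small and tub_round_small below 0.01 m and z of lid_round_small in the frame of tub_round_small between 0.051 and 0.059 m and angle between the z axis of lid_round_small and the z axis of tub_round_small, either way round below 0.06 rad and horizontal distance between lid_square_large and tub_square_large below 0.01 m and z of lid_square_large in the frame of tub_square_large between 0.066 and 0.074 m and angle between the z axis of lid_square_large and the z axis of tub_square_large, either way round below 0.06 rad and (angle between the x axis of lid_square_large and the x axis of tub_square_large, either way round below 0.25 rad or angle between the x axis of lid_square_large and the y axis of tub_square_large, either way round below 0.25 rad) and horizontal distance between lid_square_small and tub_square_small below 0.01 m and z of lid_square_small in the frame of tub_square_small between 0.051 and 0.059 m and angle between the z axis of lid_square_small and the z axis of tub_square_small, either way round below 0.06 rad and (angle between the x axis of lid_square_small and the x axis of tub_square_small, either way round below 0.25 rad or angle between the x axis of lid_square_small and the y axis of tub_square_small, either way round below 0.25 rad)); the robot touches nothing.
It fails at once if a tub is pushed more than 40 mm from where it stood, or tipped (distance of any of tub_round_large, tub_round_small, tub_square_large, tub_square_small from where it was at the start of the episode above 0.04 m or angle between any of tub_round_large, tub_round_small, tub_square_large, tub_square_small's own z axis and vertical above 0.5 rad).
It fails at once if the jar or the bowl is pushed more than 30 mm or knocked over (distance of any of jar, bowl from where it was at the start of the episode above 0.03 m or angle between any of jar, bowl's own z axis and vertical above 0.5 rad).
It also fails if it takes over 96 s, if anything falls off the work surface, if the arm or the gripper's body presses on something with over 40 N, if the wrist force passes 120 N, or if a joint passes its speed limit or range.

ROBOT

A 6-joint arm with a two-finger parallel gripper is mounted at the origin on the work surface. World frame = base frame: x ahead of the robot, y to its left, z up, the work surface at z = 0. Lengths are in m, angles in rad, forces in N, time in s.
With the tool pointing down it reaches from about 0.325 to 0.9 m from the base axis. Payload 3.5 kg.
Tool frame: the origin (TCP) lies between the finger pads; the fingertips stand 14 mm ahead of it and the grasp point (between the pads) lies 5 mm behind it; z points along the fingers, y is the line along which they close (so a half turn about z gives the same grasp; the last joint's range is limited). The gripper opens to 85 mm and grips with 20 to 120 N. Pads are 22 mm wide; open, the fingers measure 114 mm over their backs; the gripper's body (76 mm by 85 mm) begins 54 mm behind the grasp point. The pads swing forward as they close: fully open they stand 13 mm farther back than shut.
Start: joints at [1.202, 0.276, -0.026, 1.268, 0, 1.467], TCP at [0.164, 0.603, 0.245] pointing down, gripper open.
Joint ranges: [-3.12, 3.12], [-0.85, 1.88], [-1.08, 1.24], [-1.95, 2.15], [-1.57, 1.53], [-3.14, 3.14]. Speed limits (rad/s): [2.57, 2.57, 3.14, 3.14, 3.14, 3.14].

INTERFACE

Orientations are given as a 3x3 rotation matrix whose columns are the frame's x, y, z axes.
In Python, from plant import bot, camera, order gives the robot as it stands. The module is installed in compiled form; this text tells all that it offers.
- The arm moves only by the tool drive_effector, called as name(argument=value, ...) on one line, values as JSON. Schema: {"type":"object","properties":{"offsets":{"type":"array","items":{"type":"object","properties":{"sx":{"type":"number"},"sy":{"type":"number"},"sz":{"type":"number"},"ax":{"type":"number"},"ay":{"type":"number"},"az":{"type":"number"}},"additionalProperties":false},"minItems":1,"maxItems":12},"jaw":{"type":"number"},"grip_n":{"type":"number"},"only":{"type":"string"},"quiet":{"type":"boolean"},"lines":{"type":"string"}},"required":["offsets"],"additionalProperties":false}. offsets is a list of rows, 1 to 12 of them, each an object with the fields sx, sy, sz (the shift in a scale on which 1.0 is 600 mm), ax, ay, az (a rotation vector in fractions of the full range, 1 being 120 degrees); a field left out counts as zero; each row is the pose to reach, as a shift and turn from the pose commanded when the call began, along the tool's axes at that moment; what a row does not reach only later rows make up. A row lasts 1/12 s, in which the tool goes at most 0.0417 m and 0.125 rad, less where a joint would pass 70% of its speed; a pose out of reach is approached as far as the arm can. jaw is the finger opening in m, set as the call begins (left out keeps the last). The fingers move at their own pace and stop on an object; grip_n is the grip in N (left out, the last holds). Time passes only in rows, so rows that do not move let the fingers close. The tool returns the time, the measured TCP pose, the force, the opening and the grip force at its end. only (a regular expression) keeps the lines of the reply that match it, lines (a string "A,B") keeps lines A to B, and quiet returns only ok. Input that does not fit is refused with a message, and nothing moves.
- bot.observe(): the state, without advancing time (a new reading comes with each control period).
- camera(name): name is "scene" or "top"; returns a dict with "frame" (480x640x3 uint8, blue, green, red), "vertical_fov" (degrees; the focal length in pixels is half the picture's height over the tangent of half this angle, whatever the lens; pixels are square), "cx", "cy" (the principal point, pixels), "k1" (the pictures are not rectified: a ray, as slopes to the right and down, at radius r is drawn at 1 + k1 r^2 times it, then the intrinsics apply), "rvec" (rotation vector, rad) and "tvec" (3), from world to camera coordinates, as OpenCV has them. Camera axes: x right, y down, z forward; pixel columns grow to the right and rows downward; lengths in m; the calibration is good to about 2 mm. A picture is of the moment at which its call begins. There is no depth.
- order.sign_off(): hands the job in; it is judged then, once.
The state is a dict: "clock": time; "joint_pos": joint angles; "qd": joint speeds; "joint_torque": joint torques, N m; "eef_pos": TCP position; "tool_rot": TCP orientation; "force": force on the tool from outside, world axes, zero at the start; "moment": the same for the moment, N m; "gripper_width": finger opening in m; "gripper_force": force on a finger pad.
Only numpy, scipy, OpenCV 4.12 (cv2) and the standard library are available. Lean on these libraries where they do the work, as an engineer would, in place of code of your own. Each camera call takes 0.05 s, during which the arm holds its last target. There are 200 camera calls.

## Working session

There is one attempt and no reset: what is moved stays moved. The work goes in short steps, Python scripts to look and compute and a tool call to move; the robot and the scene stay as the last step left them, time stands still between calls to the robot, and variables do not carry over. Pictures are saved under pics/ and viewed, at most 14 in all, crops included, and the job is handed in when it is done.

```bash
mkdir -p pics; cat > h.py <<'E'
import numpy as np, cv2
from plant import bot, camera, order
def cal(c):
    h,w=c['frame'].shape[:2]; f=h/2/np.tan(np.radians(c['vertical_fov'])/2)
    return f,cv2.Rodrigues(np.array(c['rvec'],float))[0],np.array(c['tvec'],float).ravel()
def ray(c,uv,z):
    """pixels -> world points on plane z"""
    f,R,t=cal(c); uv=np.atleast_2d(uv).astype(float)
    d=(uv-[c['cx'],c['cy']])/f; s=d.copy()
    for _ in range(30): s=d/(1+c['k1']*(s**2).sum(1,keepdims=True))
    w=np.c_[s,np.ones(len(s))]@R; o=-R.T@t
    return o+w*((z-o[2])/w[:,2])[:,None]
def proj(c,P):
    f,R,t=cal(c); q=np.atleast_2d(P)@R.T+t; s=q[:,:2]/q[:,2:]
    return s*(1+c['k1']*(s**2).sum(1,keepdims=True))*f+[c['cx'],c['cy']]
E
python3 - <<'E'
from h import *
for n in('scene','top'):
    c=camera(n); cv2.imwrite(f'pics/{n}0.png',c['frame']); f,R,t=cal(c)
    print(n,f,c['k1'],-R.T@t,R[2])
print(bot.observe())
E
```

```text
scene 472.91586307910796 0.03138716556974343 [ 1.09672342 -0.34101786  0.75388648] [-0.57920993  0.29690959 -0.75918414]
top 442.7992477393003 -0.05423318179294602 [ 0.41309213 -0.05384587  1.21958568] [ 0.10108442  0.01209454 -0.99480433]
{'clock': 0.1, 'joint_pos': array([ 1.20161923e+00,  2.77064338e-01, -2.77897659e-02,  1.26803358e+00,
        6.28371087e-06,  1.46740374e+00]), 'qd': array([ 0.00076001, -0.00205947,  0.00382438,  0.00083564, -0.00060976,
        0.00070589]), 'joint_torque': array([-6.89438889e-05, -4.46708107e+01,  2.96128464e+01,  8.43245914e-03,
       -9.63604202e-05, -6.32774515e-06]), 'eef_pos': array([0.16391131, 0.60238496, 0.24424524]), 'tool_rot': array([[-9.64886648e-01,  2.62665527e-01, -7.60521517e-04],
       [ 2.62666534e-01,  9.64884706e-01, -1.94818092e-03],
       [ 2.22095615e-04, -2.07953730e-03, -9.99997813e-01]]), 'force': array([-0.1647173 , -0.40239777,  0.36430031]), 'moment': array([ 0.05090467,  0.00655538, -0.01609561]), 'gripper_force': 0.0, 'gripper_width': 0.08533887438675372}
```

View pics/top0.png

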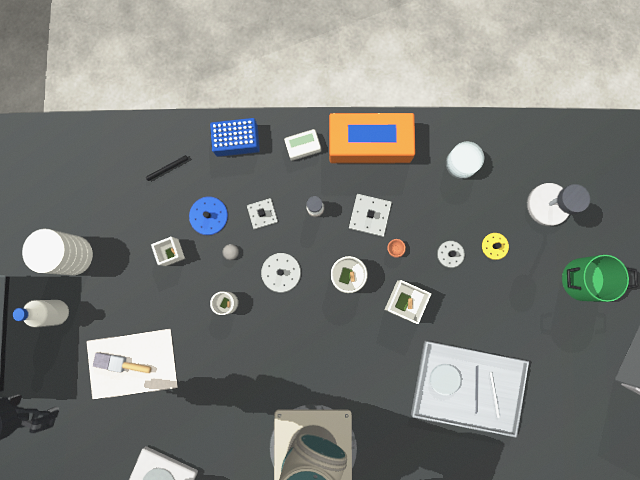

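View pics/scene0.png

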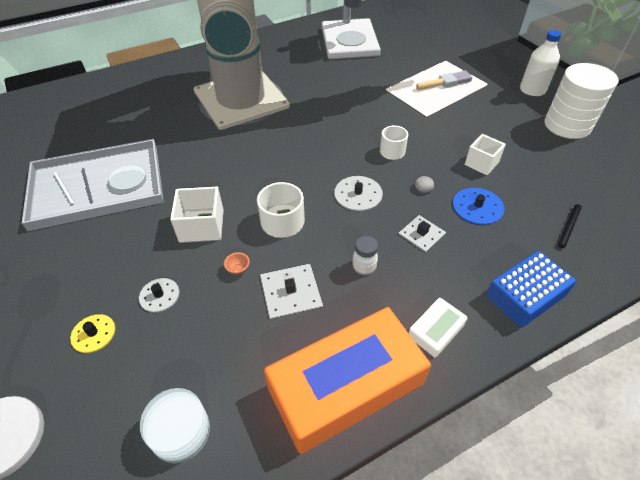

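Top view, candidates:
- **Large round lid:** grey (281,272). The blue one at (208,215) is the decoy.
- **Small round lid:** grey (451,254). The yellow one at (495,246) is the decoy.
- **Square lids:** small (262,213) and large (371,214).
- **Tubs:** large round (349,275), small round (224,302), large square (408,301), small square (168,251).
- **Not tubs:** the white stack (58,253), glass dish (465,160) and bowl (397,248).

By the description I choose the grey lids and the white tubs.

```bash
cat > m.py <<'E'
from h import *
# name: kind, half size, height, top seed, scene seed
O={'LRL':('r',.054,.005,(281,272),(358,193)),'LRS':('r',.037,.005,(451,254),(159,295)),
'LSL':('s',.05,.005,(371,214),(291,290)),'LSS':('s',.035,.005,(262,213),(422,233)),
'TRL':('r',.047,.07,(349,275),(282,210)),'TRS':('r',.031,.055,(224,302),(394,143)),
'TSL':('s',.043,.07,(408,301),(198,215)),'TSS':('s',.029,.055,(168,251),(486,155))}
def measure(c,name,cam,seed=None):
    k,h,z,*sd=O[name]; s=seed or sd[cam=='scene']
    b=c['frame'].astype(int); m=((b.min(2)>95)&(b.max(2)-b.min(2)<45)).astype(np.uint8)
    cs=cv2.findContours(m,cv2.RETR_EXTERNAL,cv2.CHAIN_APPROX_NONE)[0]
    cs=[q for q in cs if len(q)>25 and cv2.pointPolygonTest(q,s,True)>-4]
    q=max(cs,key=cv2.contourArea)[:,0]
    P=ray(c,q,z)[:,:2]; f,R,t=cal(c); nad=(-R.T@t)[:2]
    c0=(P.max(0)+P.min(0))/2; px=.5*np.linalg.norm(ray(c,q[0]+[[1,0]],z)-ray(c,q[0],z))
    if k=='s':
        r=cv2.minAreaRect((P*1000).astype(np.float32)); a=np.radians(r[2]); sz=np.array(r[1])
        A=a+np.arange(4)*np.pi/2
    else:
        sz=P.max(0)-P.min(0); sz*=1000; a=0; A=np.arange(0,2*np.pi,.05)
    N=np.c_[np.cos(A),np.sin(A)]
    if z>.01: N=N[N@((c0-nad)/np.linalg.norm(c0-nad))>(.0 if k=='s' else .1)]
    sup=(P@N.T).max(0)+px-h
    x=np.linalg.lstsq(N,sup,rcond=None)[0]
    return x,(np.degrees(a)+45)%90-45,sz
if __name__=='__main__':
    C={n:camera(n) for n in('top','scene')}
    for n in O:
        for k in C:
            try: x,a,sz=measure(C[k],n,k); print(n,k,x.round(4),round(a,1),sz.round(0),'r',round(np.hypot(*x),3))
            except Exception as e: print(n,k,e)
    for nm,s in(('jar',(315,206)),('bowl',(397,248)),('stone',(231,252)),('blue',(208,215)),('yel',(495,246))): print(nm,ray(C['top'],s,.02)[0].round(3))
    i=C['top']['frame'][180:330,140:530]; cv2.imwrite('pics/crop.png',cv2.resize(i,None,fx=2,fy=2,interpolation=2))
E
python3 m.py
```

```text
LRL top [0.4719 0.0909] 0.0 [107. 108.] r 0.481
LRL scene [0.4746 0.0874] 0.0 [112. 110.] r 0.483
LRS top [ 0.5229 -0.3775] 0.0 [75. 75.] r 0.645
LRS scene [ 0.5235 -0.3795] 0.0 [78. 75.] r 0.647
LSL top [ 0.632  -0.1559] -13.2 [102. 103.] r 0.651
LSL scene [ 0.6519 -0.1194] -13.4 [200. 121.] r 0.663
LSS top [0.6366 0.1449] 17.2 [73. 73.] r 0.653
LSS scene [0.6388 0.1409] 16.6 [74. 74.] r 0.654
TRL top [ 0.4657 -0.0958] 0.0 [96. 93.] r 0.475
TRL scene [ 0.4628 -0.0957] 0.0 [150. 112.] r 0.473
TRS top [0.3883 0.2422] 0.0 [60. 72.] r 0.458
TRS scene [0.3875 0.2383] 0.0 [114. 101.] r 0.455
TSL top [ 0.394  -0.2533] -24.1 [97. 89.] r 0.468
TSL scene [ 0.3899 -0.2527] -24.3 [104. 148.] r 0.465
TSS top [0.5293 0.4027] 20.6 [71. 77.] r 0.665
TSS scene [0.5231 0.3979] 24.9 [ 76. 129.] r 0.657
jar [ 0.653 -0.004  0.02 ]
bowl [ 0.537 -0.228  0.02 ]
stone [0.526 0.225 0.02 ]
blue [0.629 0.292 0.02 ]
yel [ 0.542 -0.497  0.02 ]
```

View pics/crop.png

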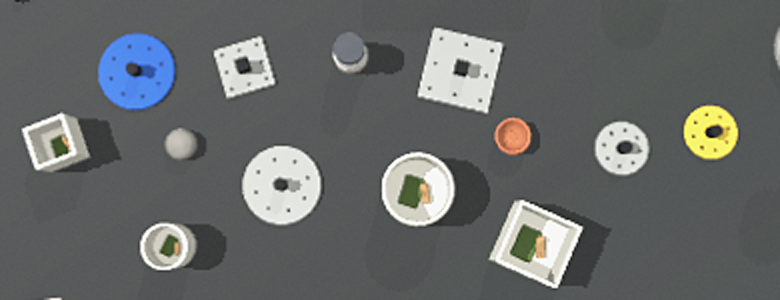

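The crop confirms the choice: four grey lids, with the blue and yellow decoys set apart. The measured sizes match the given ones. I'll start with the large round lid.

```bash
cat > d.py <<'E'
import sys
from h import *
from scipy.spatial.transform import Rotation as Ro
x,y,z=map(float,sys.argv[1:4]); o=bot.observe(); R=o['tool_rot']
yaw=np.degrees(np.arctan2(R[1,1],R[0,1]))
per=float(sys.argv[5]) if len(sys.argv)>5 else 90
w=yaw if len(sys.argv)<5 else yaw+((float(sys.argv[4])-yaw+per/2)%per-per/2)
a=np.radians(w); Y=np.array([np.cos(a),np.sin(a),0]); Z=np.array([0,0,-1.]); T=np.c_[np.cross(Y,Z),Y,Z]
print('yaw',yaw.round(1),'->',round(w,1),'d',(R.T@([x,y,z]-o['eef_pos'])).round(4),'rot',Ro.from_matrix(R.T@T).as_rotvec().round(3),'len',np.linalg.norm([x,y,z]-o['eef_pos']).round(3))
E
python3 d.py .473 .0892 .10; python3 d.py .473 .0892 .0215
```

```text
yaw 74.8 -> 74.8 d [-0.433  -0.414   0.1451] rot [-0.001 -0.    -0.   ] len 0.616
yaw 74.8 -> 74.8 d [-0.4331 -0.4139  0.2236] rot [-0.001 -0.    -0.   ] len 0.639
```

Need 15 rows. Two calls: first 12.

Careful with the scale: shifts go in shares of 600 mm and turns go in shares of 120 degrees. That gives: -0.433 m / 0.6 = -0.7217, -0.414 m / 0.6 = -0.69.

drive_effector(offsets=[{"sx":-0.7217,"sy":-0.69,"sz":0.2417},{"sx":-0.7217,"sy":-0.69,"sz":0.2417},{"sx":-0.7217,"sy":-0.69,"sz":0.2417},{"sx":-0.7217,"sy":-0.69,"sz":0.2417},{"sx":-0.7217,"sy":-0.69,"sz":0.2417},{"sx":-0.7217,"sy":-0.69,"sz":0.2417},{"sx":-0.7217,"sy":-0.69,"sz":0.2417},{"sx":-0.7217,"sy":-0.69,"sz":0.2417},{"sx":-0.7217,"sy":-0.69,"sz":0.2417},{"sx":-0.7217,"sy":-0.69,"sz":0.2417},{"sx":-0.7217,"sy":-0.69,"sz":0.2417},{"sx":-0.7217,"sy":-0.69,"sz":0.2417}], jaw=0.06, grip_n=30)

```text
clock: 1.2
eef_pos: [0.4155, 0.1849, 0.1274]
tool_rot: [[-0.965, 0.263, 0.001], [0.263, 0.965, 0.0], [-0.001, 0.0, -1.0]]
force: [0.5, 1.1, -0.1]
gripper_width: 0.0603
gripper_force: 0.0
```

```bash
python3 d.py .473 .0892 .10
```

```text
yaw 74.8 -> 74.8 d [-0.0806 -0.0772  0.0274] rot [ 0.     0.001 -0.   ] len 0.115
```

Scaled: -0.0806 m / 0.6 = -0.1343, -0.0772 m / 0.6 = -0.1287.

drive_effector(offsets=[{"sx":-0.045,"sy":-0.0433,"sz":0.015},{"sx":-0.09,"sy":-0.0867,"sz":0.03},{"sx":-0.1343,"sy":-0.1287,"sz":0.05},{"sx":-0.1343,"sy":-0.1287,"sz":0.0833},{"sx":-0.1343,"sy":-0.1287,"sz":0.0833},{"sx":-0.1343,"sy":-0.1287,"sz":0.0833}])

```text
clock: 1.7
eef_pos: [0.4708, 0.0906, 0.0766]
tool_rot: [[-0.965, 0.264, -0.004], [0.264, 0.965, 0.0], [0.004, -0.001, -1.0]]
force: [-0.5, 0.5, 0.2]
gripper_width: 0.06
gripper_force: 0.0
```

```bash
python3 d.py .473 .0892 .0215; python3 - <<'E'
from h import *
c=camera('top'); cv2.imwrite('pics/t1.png',cv2.resize(c['frame'][180:340,180:420],None,fx=3,fy=3))
E
```

```text
yaw 74.7 -> 74.7 d [-0.0028 -0.0008  0.0551] rot [-0.001 -0.004 -0.   ] len 0.055
```

View pics/t1.png

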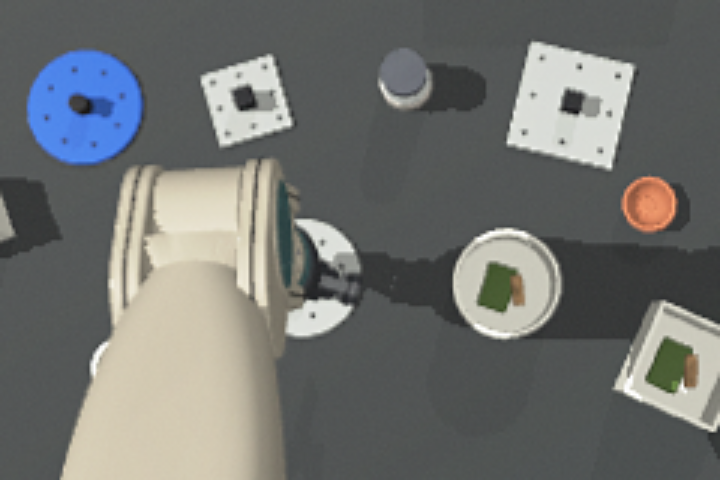

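The arm hides the knob in the top view, but a grey lid edge and finger show at crop pixel (350,285), as expected. I'll descend and close.

Scaled: 0.054 m / 0.6 = 0.09, 0.053 m / 0.6 = 0.0883, 0.003 rad / 2.0944 = 0.0014.

drive_effector(offsets=[{"sx":-0.0017,"sz":0.0333},{"sx":-0.0033,"sy":-0.0017,"sz":0.0617,"ay":0.001},{"sx":-0.0033,"sy":-0.0017,"sz":0.08,"ay":0.0014},{"sx":-0.0033,"sy":-0.0017,"sz":0.0883,"ay":0.0014},{"sx":-0.0033,"sy":-0.0017,"sz":0.09,"ay":0.0014}])

```text
clock: 2.17
eef_pos: [0.4731, 0.0903, 0.0233]
tool_rot: [[-0.965, 0.261, -0.004], [0.261, 0.965, 0.001], [0.004, -0.0, -1.0]]
force: [-0.1, 0.0, 0.3]
gripper_width: 0.0595
gripper_force: 0.0
```

drive_effector(offsets=[{},{},{},{},{},{}], jaw=0.01, grip_n=30)

```text
clock: 2.67
eef_pos: [0.4749, 0.0897, 0.0246]
tool_rot: [[-0.965, 0.263, -0.001], [0.263, 0.965, 0.001], [0.002, 0.001, -1.0]]
force: [-1.1, 0.6, 6.1]
gripper_width: 0.0168
gripper_force: 29.5
```

```bash
python3 d.py .473 .0892 .0215
```

```text
yaw 74.8 -> 74.8 d [ 0.0017 -0.0009  0.0031] rot [ 0.001 -0.002  0.   ] len 0.004
```

Scaled: -0.09 m / 0.6 = -0.15, -0.08 m / 0.6 = -0.1333.

drive_effector(offsets=[{"sz":-0.0167},{"sz":-0.0583},{"sz":-0.1},{"sz":-0.1333},{"sz":-0.15},{"sz":-0.15}], grip_n=40)

```text
clock: 3.17
eef_pos: [0.4765, 0.0896, 0.1164]
tool_rot: [[-0.965, 0.263, 0.003], [0.263, 0.965, 0.001], [-0.002, 0.002, -1.0]]
force: [0.1, 1.0, -1.4]
gripper_width: 0.0166
gripper_force: 39.1
```

```bash
python3 d.py .466 -.0962 .115
```

```text
yaw 74.8 -> 74.8 d [-0.0387 -0.182   0.0012] rot [ 0.002  0.002 -0.   ] len 0.186
```

Scaled: -0.182 m / 0.6 = -0.3033, -0.176 m / 0.6 = -0.2933.

drive_effector(offsets=[{"sx":-0.005,"sy":-0.025},{"sx":-0.015,"sy":-0.075},{"sx":-0.0267,"sy":-0.125},{"sx":-0.0367,"sy":-0.175},{"sx":-0.0467,"sy":-0.225},{"sx":-0.0567,"sy":-0.2667},{"sx":-0.0633,"sy":-0.2933,"sz":0.0017},{"sx":-0.0645,"sy":-0.3033,"sz":0.0017},{"sx":-0.0645,"sy":-0.3033,"sz":0.0017},{"sx":-0.0645,"sy":-0.3033,"sz":0.0017}])

```text
clock: 4.0
eef_pos: [0.4629, -0.0956, 0.1117]
tool_rot: [[-0.965, 0.263, -0.005], [0.263, 0.965, 0.002], [0.005, 0.001, -1.0]]
force: [0.1, -0.0, -1.4]
gripper_width: 0.0161
gripper_force: 39.3
```

```bash
python3 d.py .466 -.0962 .0945;python3 - <<'E'
from h import *
c=camera('scene'); cv2.imwrite('pics/s1.png',cv2.resize(c['frame'][100:300,180:420],None,fx=2.5,fy=2.5))
E
```

```text
yaw 74.7 -> 74.7 d [-0.0032  0.0002  0.0171] rot [ 0.001 -0.005  0.   ] len 0.017
```

View pics/s1.png

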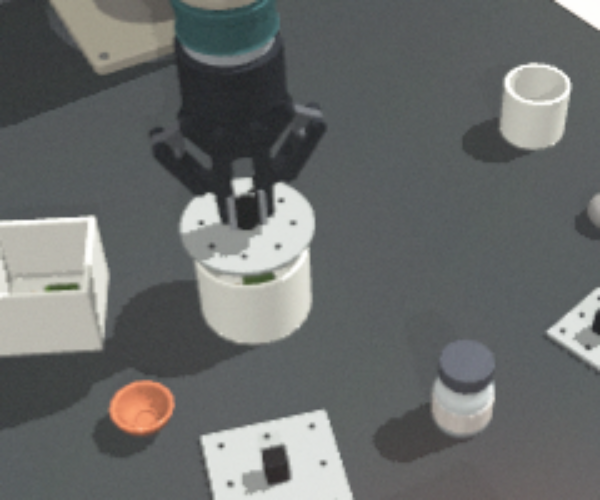

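The lid is held level above the round tub (crop centre about (248,225)). I'll lower it.

Scaled: 0.01 m / 0.6 = 0.0167, 0.005 m / 0.6 = 0.0083.

drive_effector(offsets=[{"sz":0.0083},{"sx":-0.0017,"sz":0.0167},{"sx":-0.0017,"sz":0.0167},{"sx":-0.0017,"sz":0.0167},{"sx":-0.0017,"sz":0.0167}])

```text
clock: 4.47
eef_pos: [0.4647, -0.0961, 0.1024]
tool_rot: [[-0.965, 0.262, -0.003], [0.262, 0.965, 0.001], [0.003, 0.0, -1.0]]
force: [-0.3, -0.0, -0.3]
gripper_width: 0.0165
gripper_force: 39.3
```

```bash
python3 d.py .466 -.0962 .0945
```

```text
yaw 74.8 -> 74.8 d [-0.0013  0.0002  0.0079] rot [ 0.    -0.003  0.   ] len 0.008
```

Scaled: 0.0085 m / 0.6 = 0.0142, 0.006 m / 0.6 = 0.01.

drive_effector(offsets=[{"sx":-0.0017,"sz":0.005},{"sx":-0.0017,"sz":0.01},{"sx":-0.0017,"sz":0.0142},{"sx":-0.0017,"sz":0.0142}])

```text
clock: 4.8
eef_pos: [0.4659, -0.0968, 0.0947]
tool_rot: [[-0.965, 0.263, -0.003], [0.263, 0.965, 0.001], [0.003, 0.0, -1.0]]
force: [-0.8, 1.1, 5.4]
gripper_width: 0.0161
gripper_force: 39.9
```

```bash
python3 d.py .466 -.0962 .0945
```

```text
yaw 74.8 -> 74.8 d [0.0001 0.0006 0.0002] rot [ 0.    -0.003  0.   ] len 0.001
```

Contact at 5 N and at the right height. I'll release, rise and head for the large square lid, aligned at -13°.

Scaled: -0.06 m / 0.6 = -0.1, -0.05 m / 0.6 = -0.0833.

drive_effector(offsets=[{},{},{},{"sz":-0.025},{"sz":-0.0833},{"sz":-0.1},{"sz":-0.1}], jaw=0.06)

```text
clock: 5.38
eef_pos: [0.4687, -0.0979, 0.1573]
tool_rot: [[-0.965, 0.263, 0.004], [0.263, 0.965, -0.002], [-0.004, -0.001, -1.0]]
force: [0.9, 0.6, 0.4]
gripper_width: 0.06
gripper_force: 0.0
```

```bash
python3 d.py .633 -.157 .08 -13.2;python3 d.py .633 -.157 .026 -13.2
```

```text
yaw 74.8 -> 76.8 d [-0.1737 -0.0139  0.078 ] rot [-0.001  0.004 -0.036] len 0.191
yaw 74.8 -> 76.8 d [-0.1735 -0.0138  0.132 ] rot [-0.001  0.004 -0.036] len 0.218
```

Scaled: -0.172 m / 0.6 = -0.2867, -0.17 m / 0.6 = -0.2833, -0.036 rad / 2.0944 = -0.0172.

drive_effector(offsets=[{"sx":-0.0583,"sy":-0.005,"sz":0.0133,"az":-0.0048},{"sx":-0.125,"sy":-0.01,"sz":0.0417,"ay":0.001,"az":-0.0095},{"sx":-0.1917,"sy":-0.015,"sz":0.075,"ay":0.001,"az":-0.0143},{"sx":-0.25,"sy":-0.02,"sz":0.1033,"ay":0.001,"az":-0.0172},{"sx":-0.2833,"sy":-0.0233,"sz":0.125,"ay":0.001,"az":-0.0172},{"sx":-0.2867,"sy":-0.0233,"sz":0.13,"ay":0.001,"az":-0.0172},{"sx":-0.2867,"sy":-0.0233,"sz":0.13,"ay":0.001,"az":-0.0172},{"sx":-0.2867,"sy":-0.0233,"sz":0.13,"ay":0.001,"az":-0.0172}])

```text
clock: 6.05
eef_pos: [0.6263, -0.1549, 0.0741]
tool_rot: [[-0.974, 0.228, -0.008], [0.228, 0.974, 0.002], [0.009, 0.001, -1.0]]
force: [0.4, 0.5, 0.2]
gripper_width: 0.0601
gripper_force: 0.0
```

```bash
python3 d.py .633 -.157 .026 -13.2; python3 - <<'E'
from m import *
c=camera('top')
x,a,s=measure(c,'TRL','top'); cv2.imwrite('pics/t2.png',cv2.resize(c['frame'][170:340,250:450],None,fx=3,fy=3))
O['X']=('r',.054,.075,(349,272),(0,0)); print(measure(c,'X','top'))
E
```

```text
yaw 76.8 -> 76.8 d [-0.0074 -0.0006  0.048 ] rot [ 0.001 -0.009  0.001] len 0.049
(array([-0.06825705,  0.11280134]), np.float64(0.0), array([874.23026496, 493.97423985]))
```

View pics/t2.png

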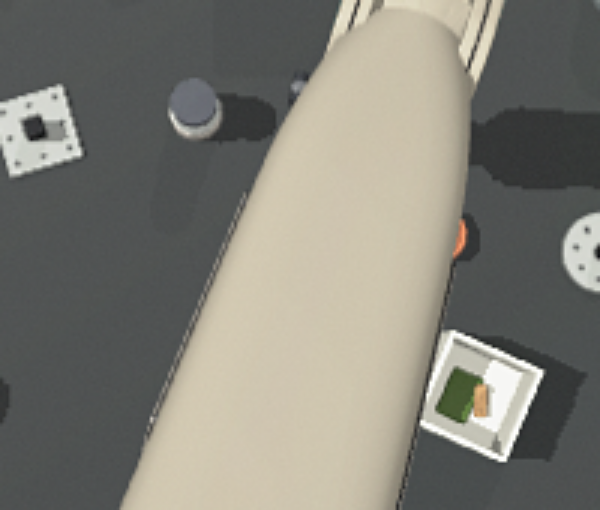

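The arm hides both the lid and the covered tub in this view, so I'll check that tub later. Descending on the square lid with settling rows.

Scaled: 0.025 m / 0.6 = 0.0417, 0.02 m / 0.6 = 0.0333.

drive_effector(offsets=[{"sx":-0.0017,"sz":0.0333},{"sx":-0.0033,"sz":0.0417},{"sx":-0.0033,"sz":0.0417},{"sx":-0.0033,"sz":0.0417}])

```text
clock: 6.43
eef_pos: [0.6288, -0.1555, 0.0509]
tool_rot: [[-0.974, 0.228, -0.006], [0.228, 0.974, 0.002], [0.006, 0.0, -1.0]]
force: [1.0, 0.2, -0.1]
gripper_width: 0.0602
gripper_force: 0.0
```

```bash
python3 d.py .633 -.157 .026 -13.2
```

```text
yaw 76.8 -> 76.8 d [-0.0046 -0.0006  0.0249] rot [ 0.    -0.006  0.001] len 0.025
```

Scaled: 0.024 m / 0.6 = 0.04, 0.022 m / 0.6 = 0.0367, -0.002 rad / 2.0944 = -0.001.

drive_effector(offsets=[{"sx":-0.0033,"sz":0.02},{"sx":-0.005,"sz":0.0367,"ay":-0.001},{"sx":-0.005,"sz":0.04,"ay":-0.001},{"sx":-0.005,"sz":0.04,"ay":-0.001}])

```text
clock: 6.77
eef_pos: [0.6313, -0.1561, 0.025]
tool_rot: [[-0.974, 0.228, -0.006], [0.228, 0.974, 0.002], [0.006, 0.0, -1.0]]
force: [0.1, 1.1, -0.6]
gripper_width: 0.0599
gripper_force: 0.0
```

```bash
python3 d.py .633 -.157 .026 -13.2
```

```text
yaw 76.8 -> 76.8 d [-0.0019 -0.0005 -0.001 ] rot [ 0.    -0.006  0.001] len 0.002
```

drive_effector(offsets=[{},{},{},{},{},{}], jaw=0.01, grip_n=40)

```text
clock: 7.27
eef_pos: [0.6331, -0.1567, 0.0272]
tool_rot: [[-0.974, 0.228, -0.002], [0.228, 0.974, 0.0], [0.002, -0.0, -1.0]]
force: [-0.3, 0.6, 1.3]
gripper_width: 0.0169
gripper_force: 41.0
```

```bash
python3 d.py .633 -.157 .026 -13.2
```

```text
yaw 76.8 -> 76.8 d [ 0.0001 -0.0003  0.0012] rot [-0.    -0.002  0.001] len 0.001
```

Scaled: -0.1 m / 0.6 = -0.1667, -0.09 m / 0.6 = -0.15.

drive_effector(offsets=[{"sz":-0.0167},{"sz":-0.0583},{"sz":-0.1083},{"sz":-0.15},{"sz":-0.1667},{"sz":-0.1667}])

```text
clock: 7.77
eef_pos: [0.6352, -0.1574, 0.1304]
tool_rot: [[-0.974, 0.228, 0.004], [0.228, 0.974, -0.001], [-0.004, -0.001, -1.0]]
force: [0.9, -0.3, -0.8]
gripper_width: 0.0171
gripper_force: 40.6
```

```bash
python3 d.py .392 -.253 .121 -24.2
```

```text
yaw 76.8 -> 65.8 d [ 0.2151 -0.1485  0.0086] rot [-0.     0.004  0.193] len 0.262
```

Scaled: 0.214 m / 0.6 = 0.3567, 0.212 m / 0.6 = 0.3533, 0.193 rad / 2.0944 = 0.0922.

drive_effector(offsets=[{"sx":0.02,"sy":-0.0133,"az":0.0048},{"sx":0.06,"sy":-0.0417,"az":0.0143},{"sx":0.1067,"sy":-0.0733,"az":0.0286},{"sx":0.1533,"sy":-0.105,"az":0.043},{"sx":0.2,"sy":-0.1367,"az":0.0573},{"sx":0.2467,"sy":-0.17,"az":0.0716},{"sx":0.2933,"sy":-0.2017,"az":0.0859},{"sx":0.3333,"sy":-0.23,"sz":0.0083,"az":0.0922},{"sx":0.3533,"sy":-0.245,"sz":0.0133,"az":0.0922},{"sx":0.3567,"sy":-0.2475,"sz":0.0133,"az":0.0922},{"sx":0.3567,"sy":-0.2475,"sz":0.0133,"az":0.0922},{"sx":0.3567,"sy":-0.2475,"sz":0.0133,"az":0.0922}])

```text
clock: 8.77
eef_pos: [0.3907, -0.2521, 0.1185]
tool_rot: [[-0.912, 0.41, -0.003], [0.41, 0.912, 0.002], [0.004, 0.0, -1.0]]
force: [0.4, -0.6, -1.8]
gripper_width: 0.0167
gripper_force: 40.6
```

```bash
python3 d.py .392 -.253 .096 -24.2; python3 - <<'E'
from m import *
c=camera('top'); O['X']=('r',.054,.075,(349,272),(0,0)); print(measure(c,'X','top'))
c=camera('scene');print(measure(c,'X','scene',(282,190)));cv2.imwrite('pics/s2.png',cv2.resize(c['frame'][100:300,130:370],None,fx=2.5,fy=2.5))
E
```

```text
yaw 65.8 -> 65.8 d [-0.0016 -0.0003  0.0225] rot [ 0.    -0.004 -0.001] len 0.023
(array([ 0.46574273, -0.09589672]), np.float64(0.0), array([108.46407792, 108.46289108]))
(array([ 0.46276275, -0.09595166]), np.float64(0.0), array([161.35440317, 121.49470256]))
```

View pics/s2.png

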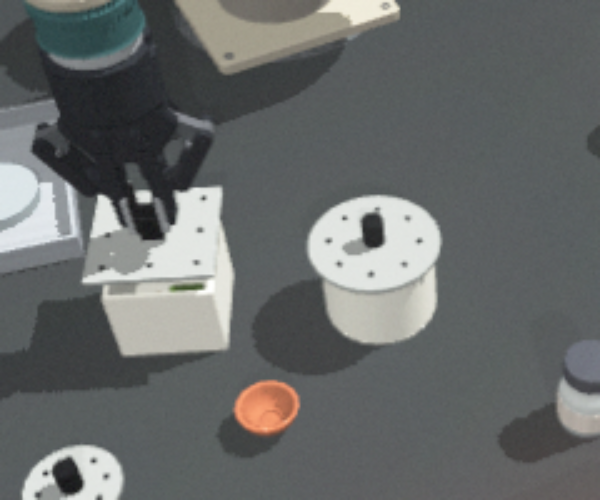

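The round lid (crop (373,240)) sits centred on its tub, with both cameras within 0.2 mm of the tub measurement. The square lid hovers in line with its tub (crop (155,235)). Lowering it.

Scaled: 0.022 m / 0.6 = 0.0367, 0.021 m / 0.6 = 0.035.

drive_effector(offsets=[{"sz":0.0133},{"sz":0.0233},{"sz":0.0283},{"sz":0.0317},{"sz":0.035},{"sz":0.0367},{"sz":0.0367}])

```text
clock: 9.45
eef_pos: [0.3906, -0.2524, 0.0972]
tool_rot: [[-0.912, 0.41, -0.003], [0.41, 0.912, 0.001], [0.003, -0.0, -1.0]]
force: [-0.0, -0.4, -1.5]
gripper_width: 0.0167
gripper_force: 40.6
```

```bash
python3 d.py .392 -.253 .096 -24.2
```

```text
yaw 65.8 -> 65.8 d [-0.0015  0.      0.0012] rot [-0.    -0.003 -0.   ] len 0.002
```

Scaled: 0.0035 m / 0.6 = 0.0058, 0.0025 m / 0.6 = 0.0042.

drive_effector(offsets=[{"sx":-0.0017,"sz":0.0017},{"sx":-0.0017,"sz":0.0042},{"sx":-0.0017,"sz":0.0058},{"sx":-0.0017,"sz":0.0058}])

```text
clock: 9.78
eef_pos: [0.3909, -0.2526, 0.097]
tool_rot: [[-0.912, 0.41, -0.004], [0.41, 0.912, 0.001], [0.004, -0.001, -1.0]]
force: [-8.6, 6.3, 26.0]
gripper_width: 0.0168
gripper_force: 44.1
```

```bash
python3 d.py .392 -.253 .096 -24.2
```

```text
yaw 65.8 -> 65.8 d [-0.0012  0.0001  0.001 ] rot [-0.001 -0.004 -0.   ] len 0.002
```

Firm contact. I'll release, rise and go to the small round lid.

Scaled: -0.05 m / 0.6 = -0.0833, -0.045 m / 0.6 = -0.075.

drive_effector(offsets=[{"sz":-0.0033},{"sz":-0.0033},{"sz":-0.0033},{"sz":-0.025},{"sz":-0.075},{"sz":-0.0833},{"sz":-0.0833}], jaw=0.06)

```text
clock: 10.37
eef_pos: [0.3933, -0.2544, 0.1455]
tool_rot: [[-0.912, 0.41, 0.001], [0.41, 0.912, -0.002], [-0.002, -0.002, -1.0]]
force: [-0.2, 0.3, 0.4]
gripper_width: 0.0599
gripper_force: 0.0
```

```bash
python3 d.py .523 -.3785 .08;python3 d.py .523 -.3785 .026
```

```text
yaw 65.8 -> 65.8 d [-0.1691 -0.0599  0.066 ] rot [-0.002  0.002  0.   ] len 0.191
yaw 65.8 -> 65.8 d [-0.169  -0.0598  0.12  ] rot [-0.002  0.002  0.   ] len 0.216
```

Scaled: -0.169 m / 0.6 = -0.2817, -0.165 m / 0.6 = -0.275.

drive_effector(offsets=[{"sx":-0.0583,"sy":-0.02,"sz":0.0083},{"sx":-0.12,"sy":-0.0417,"sz":0.03},{"sx":-0.1833,"sy":-0.0633,"sz":0.0583},{"sx":-0.2417,"sy":-0.085,"sz":0.0917},{"sx":-0.275,"sy":-0.0967,"sz":0.11},{"sx":-0.2817,"sy":-0.1,"sz":0.125},{"sx":-0.2817,"sy":-0.1,"sz":0.1417},{"sx":-0.2817,"sy":-0.1,"sz":0.1417},{"sx":-0.2817,"sy":-0.1,"sz":0.1417},{"sx":-0.2817,"sy":-0.1,"sz":0.1417}])

```text
clock: 11.2
eef_pos: [0.5198, -0.3757, 0.0584]
tool_rot: [[-0.912, 0.41, -0.004], [0.41, 0.912, 0.002], [0.004, -0.0, -1.0]]
force: [-0.2, 0.2, 0.1]
gripper_width: 0.0603
gripper_force: 0.0
```

```bash
python3 d.py .523 -.3785 .026; python3 - <<'E'
from m import *
c=camera('top'); O['X']=('s',.05,.075,(408,298),(0,0)); print(measure(c,'X','top'))
c=camera('scene');print(measure(c,'X','scene',(198,195)));cv2.imwrite('pics/s3.png',cv2.resize(c['frame'][120:330,90:330],None,fx=2.5,fy=2.5))
E
```

```text
yaw 65.8 -> 65.8 d [-0.0042 -0.0012  0.0324] rot [-0.    -0.004 -0.   ] len 0.033
(array([ 0.40389218, -0.85069812]), np.float64(40.821109771728516), array([ 495.97872925, 1118.55700684]))
(array([ 0.38798602, -0.25363713]), np.float64(-22.461105346679688), array([112.92845917, 164.54121399]))
```

View pics/s3.png

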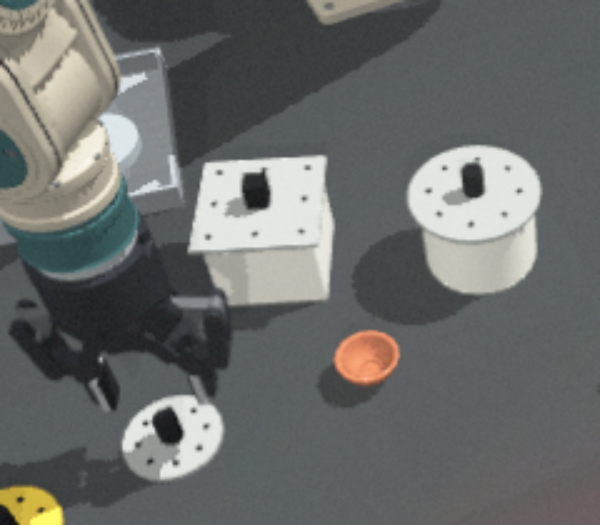

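The square lid (crop (257,205)) sits flat and in line, and the scene view puts it within 2 mm of its tub. The gripper is above the grey small round lid (crop (168,428)), with the yellow one clear at lower left.

Scaled: 0.031 m / 0.6 = 0.0517, 0.026 m / 0.6 = 0.0433.

drive_effector(offsets=[{"sx":-0.0017,"sz":0.0233},{"sx":-0.005,"sy":-0.0017,"sz":0.0433},{"sx":-0.005,"sy":-0.0017,"sz":0.0517},{"sx":-0.005,"sy":-0.0017,"sz":0.0517},{"sx":-0.005,"sy":-0.0017,"sz":0.0517}])

```text
clock: 11.72
eef_pos: [0.5226, -0.3786, 0.0268]
tool_rot: [[-0.912, 0.41, -0.004], [0.41, 0.912, 0.002], [0.004, -0.0, -1.0]]
force: [0.3, -0.2, -0.0]
gripper_width: 0.06
gripper_force: 0.0
```

```bash
python3 d.py .523 -.3785 .026
```

```text
yaw 65.8 -> 65.8 d [-0.0003  0.0002  0.0008] rot [-0.    -0.004 -0.   ] len 0.001
```

drive_effector(offsets=[{},{},{},{},{},{}], jaw=0.01, grip_n=40)

```text
clock: 12.22
eef_pos: [0.5236, -0.3794, 0.0279]
tool_rot: [[-0.912, 0.41, -0.002], [0.41, 0.912, -0.0], [0.002, -0.001, -1.0]]
force: [0.1, 0.3, 3.3]
gripper_width: 0.0163
gripper_force: 39.1
```

```bash
python3 d.py .523 -.3785 .026
```

```text
yaw 65.8 -> 65.8 d [0.0009 0.0006 0.0019] rot [-0.001 -0.002 -0.   ] len 0.002
```

Scaled: -0.14 m / 0.6 = -0.2333, -0.13 m / 0.6 = -0.2167.

drive_effector(offsets=[{"sz":-0.0167},{"sz":-0.0583},{"sz":-0.1167},{"sz":-0.175},{"sz":-0.2167},{"sz":-0.2333},{"sz":-0.2333}])

```text
clock: 12.8
eef_pos: [0.5252, -0.3806, 0.171]
tool_rot: [[-0.912, 0.41, 0.002], [0.41, 0.912, -0.004], [-0.003, -0.002, -1.0]]
force: [0.0, -1.0, -0.1]
gripper_width: 0.016
gripper_force: 39.0
```

```bash
python3 d.py .3885 .240 .165
```

```text
yaw 65.8 -> 65.8 d [0.3793 0.5099 0.0034] rot [-0.002  0.003  0.   ] len 0.636
```

Scaled: 0.314 m / 0.6 = 0.5233, 0.286 m / 0.6 = 0.4767.

drive_effector(offsets=[{"sx":0.0133,"sy":0.0167},{"sx":0.0417,"sy":0.0567},{"sx":0.0767,"sy":0.1033},{"sx":0.1117,"sy":0.15},{"sx":0.1467,"sy":0.1967},{"sx":0.1817,"sy":0.2433},{"sx":0.2167,"sy":0.29},{"sx":0.2517,"sy":0.3367},{"sx":0.2867,"sy":0.3833},{"sx":0.3217,"sy":0.43},{"sx":0.3567,"sy":0.4767},{"sx":0.3917,"sy":0.5233}])

```text
clock: 13.8
eef_pos: [0.434, 0.006, 0.1647]
tool_rot: [[-0.912, 0.41, -0.009], [0.41, 0.912, 0.002], [0.009, -0.002, -1.0]]
force: [1.0, -0.4, 0.2]
gripper_width: 0.016
gripper_force: 39.1
```

```bash
python3 d.py .3885 .240 .165
```

```text
yaw 65.8 -> 65.8 d [0.1376 0.1947 0.0006] rot [-0.002 -0.009 -0.   ] len 0.238
```

Scaled: 0.193 m / 0.6 = 0.3217, 0.189 m / 0.6 = 0.315.

drive_effector(offsets=[{"sx":0.035,"sy":0.0467},{"sx":0.07,"sy":0.0967},{"sx":0.105,"sy":0.145},{"sx":0.14,"sy":0.195,"sz":0.0167},{"sx":0.175,"sy":0.2433,"sz":0.0333},{"sx":0.2083,"sy":0.2867,"sz":0.0583},{"sx":0.225,"sy":0.315,"sz":0.075},{"sx":0.2308,"sy":0.3217,"sz":0.0917},{"sx":0.2308,"sy":0.3217,"sz":0.1},{"sx":0.2308,"sy":0.3217,"sz":0.1},{"sx":0.2308,"sy":0.3217,"sz":0.1},{"sx":0.2308,"sy":0.3217,"sz":0.1}])

```text
clock: 14.8
eef_pos: [0.3909, 0.2355, 0.1081]
tool_rot: [[-0.911, 0.412, -0.003], [0.412, 0.911, 0.0], [0.003, -0.001, -1.0]]
force: [0.6, -0.4, -0.1]
gripper_width: 0.016
gripper_force: 39.1
```

```bash
python3 d.py .3885 .240 .082; python3 - <<'E'
from h import *
c=camera('scene');cv2.imwrite('pics/s4.png',cv2.resize(c['frame'][60:240,300:520],None,fx=2.5,fy=2.5))
E
```

```text
yaw 65.7 -> 65.7 d [0.004  0.0031 0.0261] rot [-0.001 -0.003 -0.   ] len 0.027
```

View pics/s4.png

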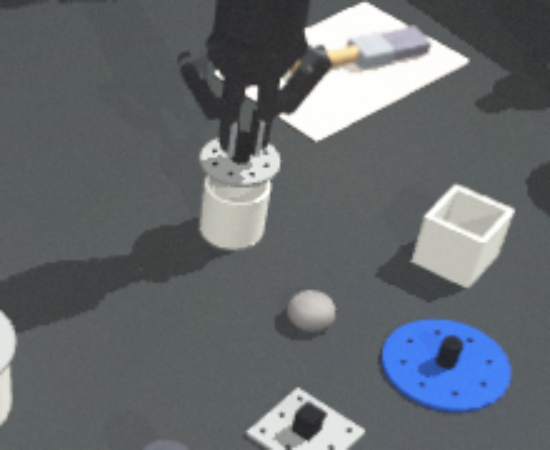

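The small round lid (crop (240,162)) is above its tub (233,210). I'll correct by about 5 mm and lower it.

Scaled: 0.021 m / 0.6 = 0.035, 0.019 m / 0.6 = 0.0317.

drive_effector(offsets=[{"sx":0.0033,"sy":0.0033,"sz":0.0067},{"sx":0.0067,"sy":0.005,"sz":0.0167},{"sx":0.0067,"sy":0.005,"sz":0.025},{"sx":0.0067,"sy":0.005,"sz":0.0317},{"sx":0.0067,"sy":0.005,"sz":0.035},{"sx":0.0067,"sy":0.005,"sz":0.035},{"sx":0.0067,"sy":0.005,"sz":0.035}])

```text
clock: 15.43
eef_pos: [0.3881, 0.2409, 0.0868]
tool_rot: [[-0.912, 0.41, -0.003], [0.41, 0.912, 0.001], [0.003, -0.001, -1.0]]
force: [-0.2, 0.5, 0.6]
gripper_width: 0.0161
gripper_force: 39.1
```

```bash
python3 d.py .3885 .240 .082
```

```text
yaw 65.8 -> 65.8 d [-0.0007 -0.0007  0.0048] rot [-0.001 -0.003 -0.   ] len 0.005
```

Scaled: 0.0055 m / 0.6 = 0.0092, 0.004 m / 0.6 = 0.0067.

drive_effector(offsets=[{"sz":0.0033},{"sx":-0.0008,"sz":0.0067},{"sx":-0.0008,"sz":0.0092},{"sx":-0.0008,"sz":0.0092}])

```text
clock: 15.77
eef_pos: [0.3891, 0.2409, 0.0828]
tool_rot: [[-0.912, 0.41, -0.002], [0.41, 0.912, 0.001], [0.003, -0.0, -1.0]]
force: [-2.6, -1.0, 10.3]
gripper_width: 0.0159
gripper_force: 40.0
```

```bash
python3 d.py .3885 .240 .082
```

```text
yaw 65.8 -> 65.8 d [ 0.0002 -0.0011  0.0008] rot [-0.    -0.003 -0.   ] len 0.001
```

Scaled: -0.05 m / 0.6 = -0.0833, -0.045 m / 0.6 = -0.075.

drive_effector(offsets=[{"sz":-0.0017},{"sz":-0.0017},{"sz":-0.0017},{"sz":-0.025},{"sz":-0.075},{"sz":-0.0833},{"sz":-0.0833}], jaw=0.06)

```text
clock: 16.35
eef_pos: [0.3909, 0.2416, 0.1336]
tool_rot: [[-0.912, 0.41, 0.002], [0.41, 0.912, 0.003], [-0.001, 0.003, -1.0]]
force: [-0.1, -0.1, -0.2]
gripper_width: 0.06
gripper_force: 0.0
```

```bash
python3 d.py .6377 .143 .06 17
```

```text
yaw 65.8 -> 107.0 d [-0.2655  0.0111  0.0738] rot [ 0.003  0.002 -0.719] len 0.276
```

Scaled: -0.264 m / 0.6 = -0.44, -0.258 m / 0.6 = -0.43, -0.719 rad / 2.0944 = -0.3433.

drive_effector(offsets=[{"sx":-0.05,"sy":0.0017,"az":-0.0477},{"sx":-0.1117,"sy":0.005,"sz":0.0083,"az":-0.1003},{"sx":-0.1733,"sy":0.0067,"sz":0.0167,"az":-0.1528},{"sx":-0.2333,"sy":0.01,"sz":0.0333,"az":-0.2053},{"sx":-0.2917,"sy":0.0117,"sz":0.05,"az":-0.2578},{"sx":-0.35,"sy":0.015,"sz":0.075,"az":-0.3104},{"sx":-0.4,"sy":0.0167,"sz":0.0967,"ax":0.001,"ay":0.0005,"az":-0.3433},{"sx":-0.43,"sy":0.0183,"sz":0.1133,"ax":0.001,"ay":0.0005,"az":-0.3433},{"sx":-0.44,"sy":0.0183,"sz":0.1217,"ax":0.001,"ay":0.0005,"az":-0.3433},{"sx":-0.44,"sy":0.0183,"sz":0.1217,"ax":0.001,"ay":0.0005,"az":-0.3433},{"sx":-0.44,"sy":0.0183,"sz":0.1217,"ax":0.001,"ay":0.0005,"az":-0.3433},{"sx":-0.44,"sy":0.0183,"sz":0.1217,"ax":0.001,"ay":0.0005,"az":-0.3433}])

```text
clock: 17.35
eef_pos: [0.6323, 0.143, 0.0576]
tool_rot: [[-0.956, -0.293, -0.006], [-0.293, 0.956, -0.001], [0.006, 0.001, -1.0]]
force: [0.5, -0.6, -0.3]
gripper_width: 0.0603
gripper_force: 0.0
```

```bash
python3 d.py .6377 .143 .026 17; python3 - <<'E'
from m import *
c=camera('top')
O['X']=('r',.037,.06,(225,300),(0,0)); print(measure(c,'X','top'))
print(measure(c,'TSS','top'))
E
```

```text
yaw 107.0 -> 107.0 d [-0.0053 -0.0016  0.0316] rot [ 0.001 -0.006  0.   ] len 0.032
(array([0.27206747, 0.68636712]), np.float64(0.0), array([892.02249103, 455.37433622]))
(array([-0.04071155,  0.57441898]), np.float64(0.018388986587524414), array([895.77624512, 457.28607178]))
```

Scaled: 0.03 m / 0.6 = 0.05, 0.023 m / 0.6 = 0.0383, -0.002 rad / 2.0944 = -0.001.

drive_effector(offsets=[{"sx":-0.0017,"sy":-0.0017,"sz":0.02},{"sx":-0.005,"sy":-0.0017,"sz":0.0383},{"sx":-0.005,"sy":-0.0017,"sz":0.05,"ay":-0.001},{"sx":-0.005,"sy":-0.0017,"sz":0.05,"ay":-0.001},{"sx":-0.005,"sy":-0.0017,"sz":0.05,"ay":-0.001}])

```text
clock: 17.82
eef_pos: [0.6357, 0.1424, 0.0265]
tool_rot: [[-0.956, -0.292, -0.005], [-0.292, 0.956, -0.001], [0.005, 0.001, -1.0]]
force: [0.0, 0.1, 0.5]
gripper_width: 0.0602
gripper_force: 0.0
```

```bash
python3 d.py .6377 .143 .026 17
```

```text
yaw 107.0 -> 107.0 d [-0.0021  0.      0.0005] rot [ 0.001 -0.005 -0.   ] len 0.002
```

drive_effector(offsets=[{},{},{},{},{},{}], jaw=0.01, grip_n=40)

```text
clock: 18.32
eef_pos: [0.6376, 0.1424, 0.0284]
tool_rot: [[-0.956, -0.292, -0.001], [-0.292, 0.956, -0.0], [0.001, -0.0, -1.0]]
force: [-0.3, 0.3, 2.8]
gripper_width: 0.0166
gripper_force: 40.9
```

```bash
python3 d.py .6377 .143 .026 17
```

```text
yaw 107.0 -> 107.0 d [-0.0003  0.0005  0.0024] rot [-0.    -0.001 -0.001] len 0.003
```

Scaled: -0.09 m / 0.6 = -0.15, -0.085 m / 0.6 = -0.1417.

drive_effector(offsets=[{"sz":-0.0167},{"sz":-0.0583},{"sz":-0.1083},{"sz":-0.1417},{"sz":-0.15},{"sz":-0.15}])

```text
clock: 18.82
eef_pos: [0.6388, 0.1426, 0.1202]
tool_rot: [[-0.956, -0.292, 0.002], [-0.292, 0.956, 0.0], [-0.002, -0.001, -1.0]]
force: [0.9, 0.3, -0.8]
gripper_width: 0.017
gripper_force: 40.6
```

```bash
python3 - <<'E'
from m import *
c=camera('top')
try: print('TSS',measure(c,'TSS','top'))
except Exception as e: print(e)
c=camera('scene'); print('TSS',measure(c,'TSS','scene'))
E
python3 d.py .5265 .4005 .11 21
```

```text
TSS (array([-0.04445277,  0.59317111]), np.float64(-3.2402572631835938), array([475.74276733, 959.58563232]))
TSS (array([0.52262208, 0.3972959 ]), np.float64(23.38908576965332), array([ 78.21379852, 132.58811951]))
yaw 107.0 -> 111.0 d [0.0296 0.279  0.007 ] rot [ 0.001 -0.004 -0.07 ] len 0.281
```

Scaled: 0.278 m / 0.6 = 0.4633, 0.275 m / 0.6 = 0.4583, -0.07 rad / 2.0944 = -0.0334.

drive_effector(offsets=[{"sx":0.0017,"sy":0.02},{"sx":0.0067,"sy":0.0617,"az":-0.0048},{"sx":0.0117,"sy":0.1133,"az":-0.0095},{"sx":0.0167,"sy":0.1667,"az":-0.0143},{"sx":0.0217,"sy":0.22,"az":-0.0191},{"sx":0.0283,"sy":0.275,"az":-0.0239},{"sx":0.0333,"sy":0.33,"az":-0.0286},{"sx":0.04,"sy":0.3833,"az":-0.0334},{"sx":0.0467,"sy":0.43,"sz":0.0067,"az":-0.0334},{"sx":0.0493,"sy":0.4583,"sz":0.01,"az":-0.0334},{"sx":0.0493,"sy":0.4633,"sz":0.01,"az":-0.0334},{"sx":0.0493,"sy":0.4633,"sz":0.01,"az":-0.0334}])

```text
clock: 19.92
eef_pos: [0.5254, 0.4004, 0.1098]
tool_rot: [[-0.933, -0.361, -0.005], [-0.361, 0.933, -0.003], [0.006, -0.0, -1.0]]
force: [0.3, -0.8, -0.8]
gripper_width: 0.0172
gripper_force: 40.5
```

```bash
python3 d.py .5265 .4005 .082 21; python3 - <<'E'
from h import *
c=camera('scene');cv2.imwrite('pics/s5.png',cv2.resize(c['frame'][80:230,340:560],None,fx=3,fy=3))
E
```

```text
yaw 111.1 -> 111.0 d [-0.0012 -0.0003  0.0278] rot [-0.    -0.006  0.002] len 0.028
```

View pics/s5.png

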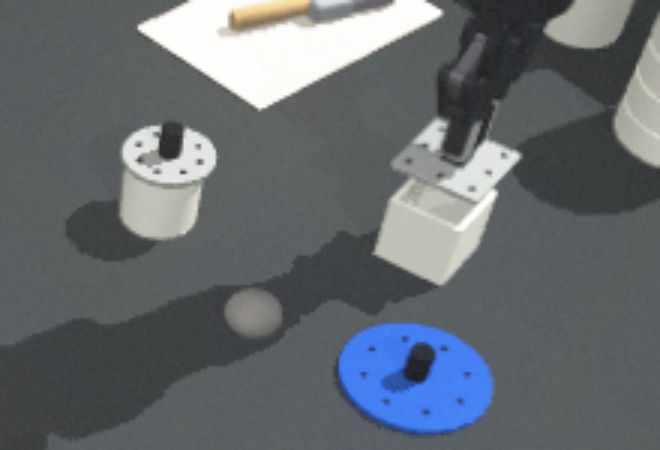

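The small round lid lies flat on its tub (crop (170,155)). The small square lid (455,160) is above its tub and in line with it.

Scaled: 0.023 m / 0.6 = 0.0383, 0.022 m / 0.6 = 0.0367.

drive_effector(offsets=[{"sz":0.0083},{"sz":0.02},{"sz":0.03},{"sz":0.0367},{"sz":0.0383},{"sz":0.0383},{"sz":0.0383}])

```text
clock: 20.55
eef_pos: [0.5278, 0.3994, 0.0888]
tool_rot: [[-0.934, -0.358, -0.002], [-0.358, 0.934, -0.001], [0.002, 0.0, -1.0]]
force: [0.7, -0.4, -0.1]
gripper_width: 0.0167
gripper_force: 40.5
```

```bash
python3 d.py .5265 .4005 .082 21
```

```text
yaw 111.0 -> 111.0 d [0.0008 0.0015 0.0068] rot [ 0.    -0.002 -0.001] len 0.007
```

Scaled: 0.005 m / 0.6 = 0.0083, 0.004 m / 0.6 = 0.0067.

drive_effector(offsets=[{"sz":0.0033},{"sz":0.0067},{"sz":0.0083},{"sz":0.0083}])

```text
clock: 20.88
eef_pos: [0.5274, 0.3996, 0.0836]
tool_rot: [[-0.934, -0.358, -0.002], [-0.358, 0.934, -0.001], [0.002, 0.0, -1.0]]
force: [0.9, -0.4, 0.0]
gripper_width: 0.0169
gripper_force: 40.5
```

```bash
python3 d.py .5265 .4005 .082 21
```

```text
yaw 111.0 -> 111.0 d [0.0005 0.0012 0.0016] rot [ 0.    -0.002 -0.   ] len 0.002
```

Scaled: 0.002 m / 0.6 = 0.0033, 0.001 m / 0.6 = 0.0017.

drive_effector(offsets=[{"sz":0.0017},{"sz":0.0033},{"sz":0.0033}])

```text
clock: 21.13
eef_pos: [0.5276, 0.3998, 0.0835]
tool_rot: [[-0.934, -0.358, -0.002], [-0.358, 0.934, -0.0], [0.002, 0.0, -1.0]]
force: [-3.0, -0.9, 6.4]
gripper_width: 0.0169
gripper_force: 41.4
```

Contact. I'll release, rise and draw clear for a final look.

Careful with the scale: shifts go in shares of 600 mm and turns go in shares of 120 degrees. That gives: -0.16 m / 0.6 = -0.2667, -0.15 m / 0.6 = -0.25.

drive_effector(offsets=[{},{},{},{"sz":-0.025},{"sz":-0.075},{"sz":-0.1417},{"sz":-0.2},{"sz":-0.25},{"sy":0.05,"sz":-0.2667},{"sy":0.1167,"sz":-0.2667},{"sy":0.1833,"sz":-0.2667},{"sy":0.25,"sz":-0.2667}], jaw=0.06)

```text
clock: 22.13
eef_pos: [0.4741, 0.5411, 0.2425]
tool_rot: [[-0.934, -0.357, -0.001], [-0.357, 0.934, 0.0], [0.001, 0.001, -1.0]]
force: [0.7, -1.3, 0.5]
gripper_width: 0.0599
gripper_force: 0.0
```

drive_effector(offsets=[{"sy":0.05},{"sx":0.0167,"sy":0.1},{"sx":0.05,"sy":0.15},{"sx":0.0833,"sy":0.2},{"sx":0.1167,"sy":0.2333},{"sx":0.1167,"sy":0.2333},{"sx":0.1167,"sy":0.2333}])

```text
clock: 22.72
eef_pos: [0.357, 0.6462, 0.2417]
tool_rot: [[-0.933, -0.361, -0.002], [-0.361, 0.933, -0.001], [0.002, -0.0, -1.0]]
force: [0.3, 0.0, -0.1]
gripper_width: 0.0599
gripper_force: 0.0
```

```bash
python3 - <<'E'
from m import *
S={'LRL':(.075,(349,272),(282,188)),'LRS':(.06,(225,300),(396,130)),'LSL':(.075,(408,298),(195,190)),'LSS':(.06,(168,248),(490,140))}
for k in('top','scene'):
    c=camera(k)
    for n,(z,a,b) in S.items():
        O['X']=(O[n][0],O[n][1],z,a,b)
        try: x,an,sz=measure(c,'X',k); print(n,k,x.round(4),round(an,1),sz.round(0))
        except Exception as e: print(n,k,e)
    i=c['frame']
    cv2.imwrite(f'pics/f_{k}.png',i)
E
```

```text
LRL top [ 0.4657 -0.0959] 0.0 [108. 108.]
LRS top [0.3888 0.245 ] 0.0 [73. 82.]
LSL top [ 0.3919 -0.2529] -24.3 [105. 102.]
LSS top [0.5284 0.4049] 20.9 [78. 87.]
LRL scene [ 0.4628 -0.0962] 0.0 [169. 120.]
LRS scene [0.3854 0.2443] 0.0 [127. 114.]
LSL scene [ 0.3893 -0.2536] -24.1 [113. 159.]
LSS scene max() iterable argument is empty
```

View pics/f_scene.png

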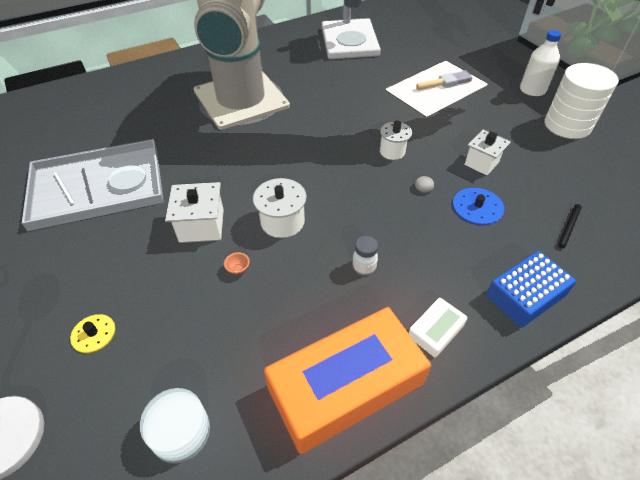

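View pics/f_top.png

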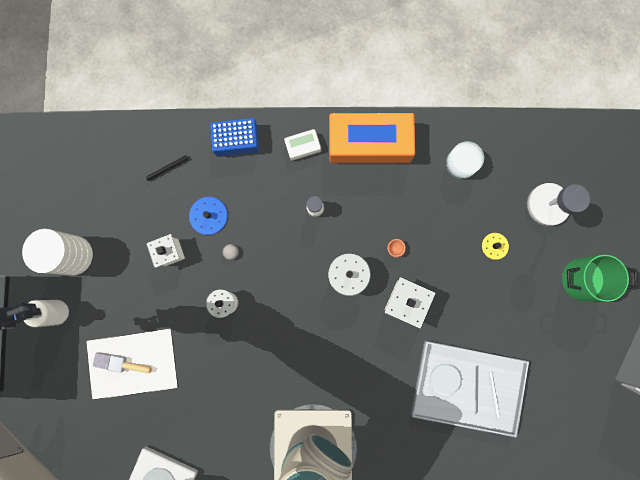

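The final views show all four lids flat and centred on their tubs, top pixels (349,274), (410,302), (222,303) and (165,251). Offsets are about 0–5 mm and angles match. The decoys, jar and bowl have not moved. I'll lift the gripper a little more, away from the bottle, and hand in.

Scaled: -0.07 m / 0.6 = -0.1167, -0.05 m / 0.6 = -0.0833.

drive_effector(offsets=[{"sz":-0.0333},{"sz":-0.0833},{"sz":-0.1167},{"sz":-0.1167},{"sz":-0.1167},{"sz":-0.1167},{"sz":-0.1167}])

```text
clock: 23.4
eef_pos: [0.3593, 0.6444, 0.3101]
tool_rot: [[-0.934, -0.357, -0.004], [-0.357, 0.934, -0.003], [0.005, -0.002, -1.0]]
force: [0.1, -0.0, -0.4]
gripper_width: 0.06
gripper_force: 0.0
```

```bash
python3 -c "
from h import *
print(order.sign_off())"
```

```text
the job is handed in; nothing more can be done
None
```

All four lids are on their own tubs, flat, in line and centred to within about 5 mm by the camera measurements; the job was handed in at about 23 s, and sign-off returned no verdict.

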